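# Third hand at the specimen-holder mounting jig

## Robot

A 6-joint arm with a two-finger parallel gripper is mounted at the origin on the work surface. World frame = base frame: x ahead of the robot, y to its left, z up, the work surface at z = 0. Lengths are in mm, angles in rad, forces in N, time in s.
With the tool pointing down it reaches from about 350 to 775 mm from the base axis. Payload 7.3 kg.
Tool frame: the origin (TCP) lies at the very end of the fingers, on their centre line; the grasp point (between the pads) lies 19 mm behind it; z points along the fingers, y is the line along which they close (so a half turn about z gives the same grasp; the last joint's range is limited). The gripper opens to 92 mm and grips with 3 to 60 N. Pads are 19 mm wide; open, the fingers measure 130 mm over their backs; the gripper's body (75 mm by 190 mm) begins 47 mm behind the grasp point.
Start: joints at [0.955, 0.342, 1.524, -0, 1.275, -0.146], TCP at [237.663, 468.15, 187.541] pointing down, gripper open.
Joint ranges: [-2.53, 2.53], [-0.77, 2.02], [0.04, 2.7], [-1, 4.14], [0.28, 2.66], [-3.11, 3.11]. Speed limits (rad/s): [2.57, 2.57, 3.14, 3.14, 3.14, 3.14].

## Interface

Orientations are given as a rotation vector (axis times angle).
In Python, from station import arm, get_image, calibration, order, spotter gives the robot as it stands.
- The arm moves only by the tool send_rows, never from a script. Its argument "steps" is a list that holds one entry, the list of rows, each a list of 5 numbers: the closure, from 0 (fully open) to 1 (shut), then the shift along the tool's x, y, z in m, then the turn about the tool's z in rad. In form: [[[grip, tx, ty, tz, roll], ...]]. A call has 1 to 8 rows; each row is the pose to reach, as a shift and turn from the pose commanded when the call began, along the tool's axes at that moment; what a row does not reach only later rows make up. A row lasts 1/10 s, in which the tool goes at most 50 mm and 8.59 degrees, less where a joint would pass 70% of its speed; a pose out of reach is approached as far as the arm can. A call with a gripper value outside its range is refused whole. The fingers move at their own pace and stop on an object; the grip force is fixed at half the most. Time passes only in rows, so rows that repeat a pose let the fingers close. It gives the time, the measured TCP pose, the force, the opening and the grip force at its end, in the units of the state.
- arm.read_state(): the state, without advancing time (a new reading comes with each control period).
- get_image(name): name is "scene" or "top" or "wrist"; returns the picture (420x560x3 uint8, blue, green, red); there is no depth.
- calibration(name): a dict with "fx", "fy", "cx", "cy" (pixels), "R" (3x3) and "t" (3): a world point X has camera coordinates R X + t. Camera axes: x right, y down, z forward; pixel columns grow to the right and rows downward; lengths in mm; the calibration is good to about 2 mm. A picture is of the moment at which its call begins: read the wrist's pose just before it. calibration takes no time and is no camera call; for the wrist camera it gives the pose at the moment of the call.
- order.hand_in(): hands the job in; it is judged then, once.
Trained networks look in the newest picture that a camera, given by its name, has taken for a name from the list of things; names that differ only in an ending like _2 or _b are one class to them, and where a whole thing is asked for, a point or a joint stands for the part that bears it (a point fixed in the world has none). Each returns a list of dicts, best first, with "p" (0 to 1); they miss things now and then, are a little off and sometimes report something else, mostly with a low value. They report only what shows in the picture. A call takes as long as a camera call. They do not tell look-alikes from the thing itself.
- spotter.recognise(camera, label): "extent" ([left, top, width, height] in pixels, round what is visible of it).
- spotter.place_of(camera, label): "xy" ([column, row] in pixels: a listed point, or the origin of a listed thing).
The state is a dict: "time": time; "joints": joint angles; "joint_velocities": joint speeds; "tau": joint torques, N m; "tool_pos": TCP position; "orientation": TCP orientation; "force": force on the tool from outside, world axes, zero at the start; "wrist_torque": the same for the moment, N m; "width": opening from 0.0 (shut) to 1.0 (fully open); "grasp_force": force on a finger pad.
Only numpy, scipy, OpenCV 4.12 (cv2) and the standard library are available. Lean on these libraries where they do the work, as an engineer would, in place of code of your own. Each camera call takes 0.05 s, during which the arm holds its last target. There are 200 camera calls.

## Task

Turn the brass wing nut anticlockwise to swing the jig's clamp arm away from the spring stop and rails until it lies about parallel with the rails, then set the specimen holder flat on the bed between the two low rails, blue nose towards the spring stop. Slide it forward and press it squarely against the stop plate (not bottoming its spring hard) so that the red pointer's tip stays over the green zone, steadily for a couple of seconds, and finish still pressing it there (do not let go or back off: a colleague will now fasten the clamp). Leave everything else on the bench undisturbed.

Things in the scene. Friction and masses are not known exactly. Their poses are not given: they have to be found in the camera images.
- jig: Fixed jig. Aluminium bed, top 12 mm above the table, x -120..100, y -120..70 mm. Origin on the table surface; +x runs along the rails to the spring stop, z up. Two dark rails along x (x -112..22 mm), 5 mm high above the bed, 50 mm gap between them centred on y = 0. Behind the stop plate a blue spring housing 64 mm wide, x 62..94, top 56 mm above the table. Clamp post at x -17, y -95 mm.
- stop (a joint): Travel of the spring stop plate along the jig's +x, m: 0 = out, 0.014 = bottomed. The spring pushes back with 3 N at first touch plus 1 N per mm (10 N at 7 mm). A red pointer on the plate reaches over the housing's white top, where the green zone stands for 0.004 to 0.011 m (7 to 14 N).
- stop_face (a point): Centre of the steel stop plate's face (it looks to the jig's -x; plate 54 mm wide, 32 mm high, foot 2 mm above the bed). With the plate out it lies at x = 30, y = 0, z = 30 mm of the jig; it moves with the plate. Axes as the jig's.
- clamp (a joint): Turn of the swing clamp, rad, anticlockwise from above: 0 = arm straight across the bed (to the jig's +y), 1.57 = arm parallel with the rails, pointing to the jig's -x; end stop 1.7. Well clear means above 1.2. Friction (0.06 N m) keeps it where it is left.
- nut_grip (a point): Point on the clamp's axis at which to grip the brass wing nut, 85 mm above the table. Its wings are an upright bar 42 mm long, 10 mm thick, 64 to 92 mm above the table, along this point's x (jig's x at joint 0). The steel arm runs along its +y, 115 mm long, 14 mm wide, top 58 mm above the table. Nut and arm turn as one.
- holder: Loose specimen holder: black block 64 x 40 mm, 34 mm high, 0.25 kg (varies), whose blue front end (nose) faces its +x; on top, towards the nose, a yellow cassette (40 x 28 mm) with a white wax block, top of all 49 mm. Origin at the centre of its underside; x along its 64 mm length, z up. Grip across its 40 mm width (y).
- holder_nose (a point): Centre of the holder's blue nose face, 32 mm ahead of its origin along x, 17 mm above its underside.
- bottle: Bystander: closed amber reagent bottle, 66 mm diameter, 160 mm high; origin at its underside.
- jar: Bystander: small clear jar with white cap, 60 mm diameter, 70 mm high; origin at its underside.
- forceps: Bystander: steel forceps lying flat, 125 mm long along x, 8 mm high.
- brush: Bystander: small brush lying flat, 170 mm long along its x.
- cassettes: Bystander: stack of three plain cassettes, 40 x 28 mm, 18 mm high.
- wrench: Bystander: small wrench lying flat, 160 mm long along its x.
- slidebox: Bystander: closed blue and grey slide box, 80 x 200 mm, 34 mm high; origin at its underside.
Things that resemble listed ones, but are neither listed nor needed, are in the scene too. Of the things like the holder, leave any that is pink; of the rest the smaller one is meant.

How it is judged:
By the outcome, as a careful person would: the job done as asked, in the order asked, and still so for the second after the job is handed in, while the arm keeps its last pose, push and grip.
It also fails if it takes over 58 s, if anything falls off the work surface, if the arm or the gripper's body presses on something with over 40 N, if the wrist force passes 120 N, or if a joint passes its speed limit or range.

## Working session

There is one attempt and no reset: what is moved stays moved. The work goes in short steps, Python scripts to look and compute and a tool call to move; the robot and the scene stay as the last step left them, time stands still between calls to the robot, and variables do not carry over. Pictures are saved under pics/ and viewed, at most 10 in all, crops included, and the job is handed in when it is done.

Besides the shell and the picture viewer there is one more tool, called as name(argument=value, ...) on one line, values as JSON. send_rows: Moves the arm, as the interface text tells. Its arguments: {"type":"object","properties":{"steps":{"type":"array","items":{"type":"array","items":{"type":"array","items":{"type":"number"}}}}},"required":["steps"]}

```bash
mkdir -p pics; ls
cat > h.py <<'E'
import numpy as np, cv2
from station import arm, get_image, calibration, order, spotter
from scipy.spatial.transform import Rotation as Ro
def ray(c,uv):
    R=np.array(c["R"]);t=np.array(c["t"])
    d=R.T@np.array([(uv[0]-c["cx"])/c["fx"],(uv[1]-c["cy"])/c["fy"],1]);return -R.T@t,d
def at(c,uv,z):
    o,d=ray(c,uv);return (o+d*(z-o[2])/d[2])
def proj(c,X):
    p=np.array(c["R"])@np.array(X,float)+np.array(c["t"]);return np.array([c["fx"]*p[0]/p[2]+c["cx"],c["fy"]*p[1]/p[2]+c["cy"]])
E
python3 - <<'E'
from h import *
np.set_printoptions(precision=1,suppress=True)
for n in ["scene","top"]:
    cv2.imwrite(f"pics/{n}0.png",get_image(n)); c=calibration(n)
    print(n,-np.array(c["R"]).T@c["t"])
    for l,z in [("jig",0),("stop_face",30),("nut_grip",85),("holder",0),("holder_nose",17)]:
        for r in spotter.place_of(n,l)[:4]: print(l,round(r["p"],2),np.array(r["xy"]),at(c,r["xy"],z))
s=arm.read_state();print(s)
E
```

```text
pics
scene [1029.   803.4  659.1]
jig 0.76 [240.8 222.4] [587.9 -89.8   0. ]
stop_face 0.64 [230.4 218.2] [622.2 -83.9  30. ]
nut_grip 0.78 [241.  180.2] [ 536.4 -174.1   85. ]
holder 0.92 [309.7 257.8] [518.8 149.8   0. ]
holder 0.82 [332.4 299.6] [565.  297.5   0. ]
holder 0.63 [431.5 286.9] [347.3 390.6   0. ]
holder_nose 0.93 [313.1 237.4] [473.1 102.2  17. ]
holder_nose 0.82 [417.5 268.4] [341.1 340.1  17. ]
top [ 475.4   15.4 1331.3]
jig 0.92 [320.5 203.9] [584.7 -81.6   0. ]
stop_face 0.62 [326.2 193. ] [610.5 -94.8  30. ]
nut_grip 0.84 [360.8 220.3] [ 535.3 -174.6   85. ]
nut_grip 0.18 [199. 297.] [351.  229.6  85. ]
holder 0.97 [234.8 234.4] [506.8 147.8   0. ]
holder 0.7 [180.  213.6] [564.5 294.1   0. ]
holder 0.68 [143.6 297.1] [344.  391.6   0. ]
holder 0.57 [198. 298.] [339.9 246.9   0. ]
holder_nose 0.9 [183.2 198.9] [602.2 281.9  17. ]
holder_nose 0.79 [248.6 246.6] [473.8 110.1  17. ]
holder_nose 0.74 [158.4 299.1] [340.1 347.9  17. ]
{'time': 0.6, 'joints': array([ 1. ,  0.3,  1.5, -0. ,  1.3, -0.1]), 'joint_velocities': array([-0., -0., -0.,  0., -0.,  0.]), 'tau': array([ -0. , -43.1, -24.4,   0.1,   0. ,  -0. ]), 'tool_pos': array([237.7, 468.1, 187.5]), 'orientation': array([0.7, 3.1, 0. ]), 'force': array([ 0.1, -0.2,  0.5]), 'wrist_torque': array([ 0., -0.,  0.]), 'grasp_force': 0.0, 'width': 0.9983032043649094}
```

Run:
```python
import cv2
t=cv2.imread("pics/top0.png");cv2.imwrite("pics/top1.png",cv2.resize(t[120:345,110:410],(800,600),interpolation=cv2.INTER_CUBIC))
```

```text
(no output)
```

View pics/scene0.png

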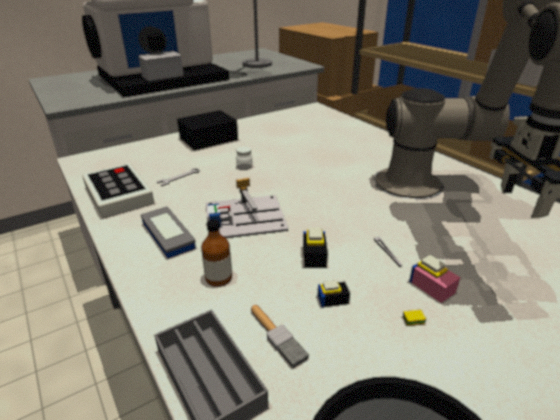

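View pics/top1.png

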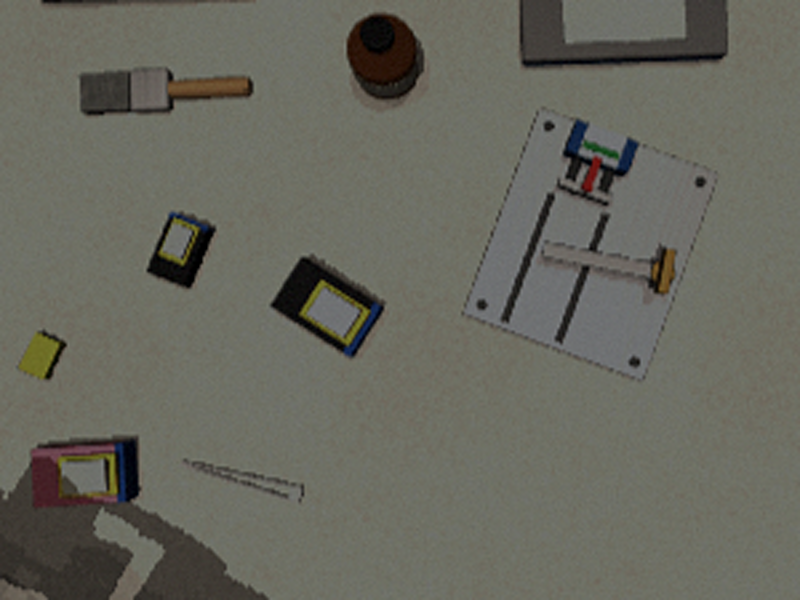

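The candidates in top.png are black (235,234), larger; black (180,213), small; and pink (143,297), excluded. The small black one at (180,213) is about 64x40 mm with its blue nose to world +x, so it is the one meant. I'll confirm it close up before gripping. The jig's rails run at about -20° with the stop at the far end, and the clamp arm lies across the bed.

```bash
cat >> h.py <<'E'
np.set_printoptions(precision=3,suppress=True)
def rel(target,yaw,s=None):
    """shift (m) along tool axes and roll so that TCP -> target (mm), tool y axis along world yaw (mod pi)"""
    s=s or arm.read_state();R=Ro.from_rotvec(s["orientation"]).as_matrix()
    d=R.T@(np.array(target)-s["tool_pos"])/1000
    y=np.arctan2(R[1,1],R[0,1]); dy=(yaw-y+np.pi/2)%np.pi-np.pi/2
    print("pos",s["tool_pos"],"tool y yaw",round(y,3),"j6",round(s["joints"][5],2),"t",s["time"]); print("shift",d,"roll",round(-dy,3),"alt",round(-dy-np.sign(-dy)*np.pi,3), "tilt",R[:,2])
E
python3 - <<'E'
from h import *
rel([545,-140,250],-0.34+np.pi/2)
s=arm.read_state();R=Ro.from_rotvec(s["orientation"]).as_matrix()
c=calibration("wrist");print("cam in tool",R.T@(-np.array(c["R"]).T@c["t"]-s["tool_pos"]),"axis",R.T@np.array(c["R"])[2],c["fx"])
# refine holder pose in top and confirm crop
im=get_image("wrist");
t=cv2.imread("pics/top0.png");cv2.imwrite("pics/crop2.png",cv2.resize(t[180:320,120:270],(642,600),interpolation=cv2.INTER_CUBIC))
E
```

```text
pos [237.653 468.142 187.534] tool y yaw 1.101 j6 -0.15 t 0.6
shift [-0.549 -0.403 -0.062] roll -0.13 alt 3.012 tilt [ 0.  0. -1.]
cam in tool [  73.373    0.113 -196.685] axis [-0.272 -0.001  0.962] 303.26962297074397
```

View pics/crop2.png

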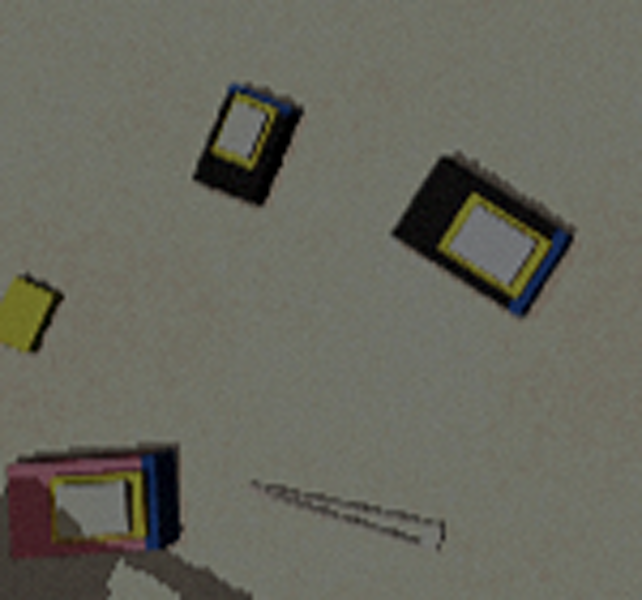

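The crop confirms it: the small black holder at top (178,214) has its blue nose at the top edge. The black one at (233,235) is larger, and the third is pink. Moving over the jig, taking the roll that leaves the last joint room for the nut turn.

send_rows(steps=[[[0,-0.549,-0.403,-0.062,1.1],[0,-0.549,-0.403,-0.062,1.1],[0,-0.549,-0.403,-0.062,1.1],[0,-0.549,-0.403,-0.062,1.1],[0,-0.549,-0.403,-0.062,1.1],[0,-0.549,-0.403,-0.062,1.1],[0,-0.549,-0.403,-0.062,1.1],[0,-0.549,-0.403,-0.062,1.1]]])

```text
time: 1.45
tool_pos: [417.9, 110.7, 224.3]
orientation: [2.225, 2.217, 0.001]
force: [1.0, 0.6, 1.0]
width: 1.001
grasp_force: 0.0
```

Run:
```python
from h import *
rel([545,-140,250],-0.34+np.pi/2)
```

```text
pos [417.885 110.681 224.314] tool y yaw -0.004 j6 0.08 t 1.45
shift [-0.25   0.128 -0.026] roll -1.235 alt 1.907 tilt [ 0.001  0.    -1.   ]
```

send_rows(steps=[[[0,-0.25,0.128,-0.026,1.907],[0,-0.25,0.128,-0.026,1.907],[0,-0.25,0.128,-0.026,1.907],[0,-0.25,0.128,-0.026,1.907],[0,-0.25,0.128,-0.026,1.907],[0,-0.25,0.128,-0.026,1.907],[0,-0.25,0.128,-0.026,1.907],[0,-0.25,0.128,-0.026,1.907]]])

```text
time: 2.25
tool_pos: [545.7, -138.6, 249.2]
orientation: [-3.089, -0.568, 0.001]
force: [0.1, 0.2, 0.9]
width: 1.001
grasp_force: 0.0
```

Run:
```python
from h import *
rel([545,-140,250],-0.34+np.pi/2)
```

```text
pos [ 545.707 -138.623  249.225] tool y yaw -1.207 j6 0.82 t 2.25
shift [-0.001  0.001 -0.001] roll 0.703 alt -2.438 tilt [-0.001  0.    -1.   ]
```

send_rows(steps=[[[0,-0.001,0.001,-0.001,0.703],[0,-0.001,0.001,-0.001,0.703],[0,-0.001,0.001,-0.001,0.703],[0,-0.001,0.001,-0.001,0.703],[0,-0.001,0.001,-0.001,0.703]]])

```text
time: 2.75
tool_pos: [544.9, -138.6, 250.7]
orientation: [-3.097, 0.527, 0.0]
force: [-0.1, -0.8, 0.6]
width: 1.001
grasp_force: 0.0
```

Run:
```python
from h import *
n="wrist";c=calibration(n);im=get_image(n);cv2.imwrite("pics/w1.png",im)
for l,z in [("jig",0),("stop_face",30),("nut_grip",85)]:
    for r in spotter.place_of(n,l)[:3]: print(l,round(r["p"],2),np.array(r["xy"]),at(c,r["xy"],z))
rel([536,-174,120],-0.34+np.pi/2)
```

```text
jig 0.86 [240.9 163.9] [584.05  -90.526   0.   ]
stop_face 0.8 [241.3 145.7] [ 608.598 -104.769   30.   ]
nut_grip 0.8 [311.2 195. ] [ 526.212 -171.546   85.   ]
pos [ 544.946 -138.577  250.771] tool y yaw -1.899 j6 1.51 t 2.95
shift [0.003 0.036 0.131] roll 0.012 alt -3.13 tilt [ 0.  0. -1.]
```

View pics/w1.png

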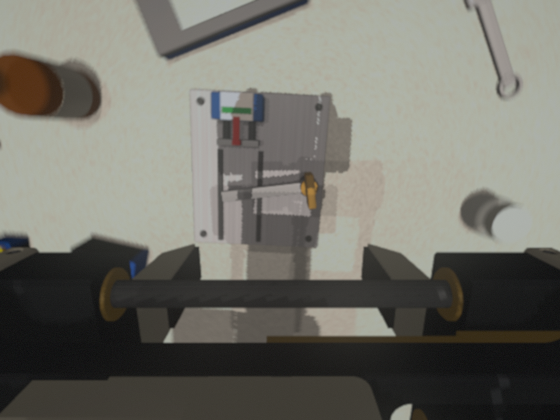

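Run:
```python
import cv2
t=cv2.imread("pics/w1.png");cv2.imwrite("pics/w1c.png",cv2.resize(t[85:250,185:345],(582,600),interpolation=cv2.INTER_CUBIC))
```

```text
(no output)
```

View pics/w1c.png

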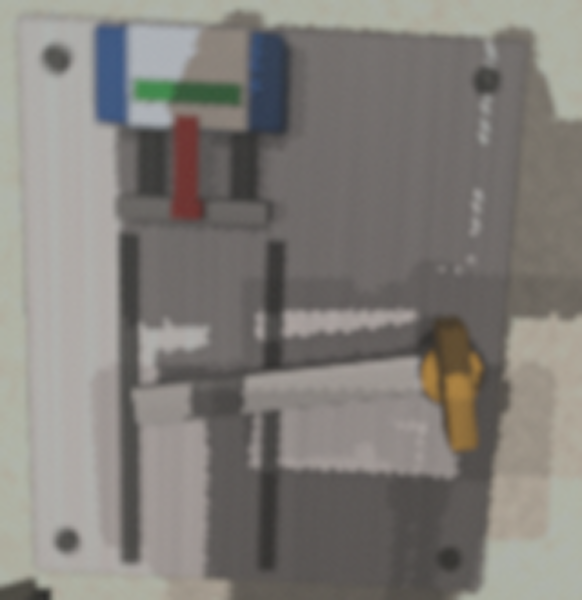

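```bash
cat > fit.py <<'E'
from h import *
from scipy.optimize import least_squares
c=calibration("wrist")
P=[((18,17),(100,70,12)),((528,35),(100,-120,12)),((38,570),(-120,70,12)),((480,590),(-120,-120,12)),((138,235),(22,25,17)),((139,562),(-112,25,17)),((267,242),(22,-25,17)),((260,570),(-112,-25,17)),((97,122),(62,32,56)),((287,132),(62,-32,56))]
uv=np.array([p[0] for p in P])/3.636+[185,85];X=np.array([p[1] for p in P],float)
def W(q,x): 
    a=q[2];return np.array([q[0]+np.cos(a)*x[0]-np.sin(a)*x[1],q[1]+np.sin(a)*x[0]+np.cos(a)*x[1],x[2]])
f=lambda q:np.concatenate([proj(c,W(q,x))-u for x,u in zip(X,uv)])
r=least_squares(f,[585,-88,-.34],loss="soft_l1");print(r.x);print(f(r.x).reshape(-1,2))
n=W(r.x,[-17,-95,85]);print("nut",n)
for p,z in [((137,407),58),((447,330),92),((466,448),92)]:
    print(at(c,np.array(p)/3.636+[185,85],z))
w=at(c,np.array((137,407))/3.636+[185,85],58)-n
print("joint",np.arctan2(w[1],w[0])-np.pi/2-r.x[2],np.hypot(*w[:2]))
rel([n[0],n[1],130],np.arctan2(w[1],w[0]))
E
python3 fit.py
```

```text
[581.664 -91.46   -0.374]
[[-0.455 -1.229]
 [ 1.017  0.767]
 [-0.672  0.511]
 [ 1.228  0.226]
 [-0.023  0.073]
 [ 0.292  0.245]
 [ 0.397 -0.187]
 [ 0.047 -0.554]
 [-0.436  0.179]
 [-0.782 -0.094]]
nut [ 531.107 -173.667   85.   ]
[555.045 -61.417  58.   ]
[ 551.581 -174.736   92.   ]
[ 511.778 -168.885   92.   ]
joint 0.1641936803264279 114.77384804093481
pos [ 544.946 -138.577  250.771] tool y yaw -1.899 j6 1.51 t 2.95
shift [-0.002  0.038  0.121] roll -0.118 alt 3.023 tilt [ 0.  0. -1.]
```

send_rows(steps=[[[0,-0.002,0.037,0.05,-0.118],[0,-0.002,0.037,0.1,-0.118],[0,-0.002,0.037,0.14,-0.118],[0,-0.002,0.037,0.17,-0.118],[0,-0.002,0.037,0.184,-0.118],[0,-0.002,0.037,0.184,-0.118],[0,-0.002,0.037,0.184,-0.118]]])

```text
time: 3.65
tool_pos: [531.5, -173.1, 67.3]
orientation: [3.124, -0.332, 0.001]
force: [0.4, -0.9, 0.6]
width: 0.999
grasp_force: 0.0
```

send_rows(steps=[[[0.3,0,0,0,0],[0.6,0,0,0,0],[1,0,0,0,0],[1,0,0,0,0],[1,0,0,0,0],[1,0,0,0,0],[1,0,0,0,0],[1,0,0,0,0]]])

```text
time: 4.45
tool_pos: [531.0, -172.9, 66.7]
orientation: [-3.124, 0.334, 0.0]
force: [-0.9, 0.1, -0.2]
width: 0.348
grasp_force: 0.0
```

Run:
```python
from h import *
rel([531,-173.7,66],-0.374)
s=arm.read_state();print(s["force"],s["width"],s["grasp_force"])
```

```text
pos [ 531.029 -172.905   66.739] tool y yaw -1.784 j6 1.33 t 4.45
shift [0.    0.001 0.001] roll -1.41 alt 1.732 tilt [-0.  0. -1.]
[-0.889  0.131 -0.182] 0.34782060751289623 0.0
```

send_rows(steps=[[[1,0,0,0,0],[1,0,0,0,0],[1,0,0,0,0],[1,0,0,0,0],[1,0,0,0,0],[1,0,0,0,0]]])

```text
time: 5.05
tool_pos: [531.0, -172.9, 66.8]
orientation: [-3.124, 0.334, -0.0]
force: [-0.2, -0.7, 0.3]
width: 0.005
grasp_force: 0.0
```

Run:
```python
from h import *
n="wrist";c=calibration(n);im=get_image(n);cv2.imwrite("pics/w2.png",im)
for l,z in [("stop_face",30),("nut_grip",85)]:
    for r in spotter.place_of(n,l)[:3]: print(l,round(r["p"],2),np.array(r["xy"]),at(c,r["xy"],z))
print(proj(c,[531,-173.7,85]),proj(c,arm.read_state()["tool_pos"]))
n="top";c=calibration(n);im=get_image(n)
for r in spotter.place_of(n,"nut_grip")[:3]: print(r,at(c,r["xy"],85))
```

```text
stop_face 0.59 [167.5 143.9] [ 608.821 -102.699   30.   ]
nut_grip 0.69 [281.1 249.2] [ 529.986 -172.877   85.   ]
[282.032 247.487] [280.79  237.527]
{'xy': [342.2, 127.7], 'p': 0.18} [ 769.061 -133.611   85.   ]
```

View pics/w2.png

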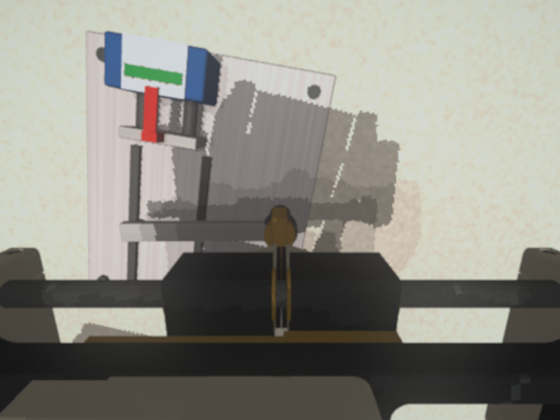

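The fingers read as shut with no grip force, and the picture doesn't show whether the wing (280,215) is between them. A small test turn will show it.

send_rows(steps=[[[1,0,0,0,-0.1],[1,0,0,0,-0.2],[1,0,0,0,-0.3],[1,0,0,0,-0.3]]])

```text
time: 5.7
tool_pos: [531.1, -172.9, 66.8]
orientation: [-3.138, -0.138, -0.0]
force: [-0.0, 0.6, -0.6]
width: 0.004
grasp_force: 0.0
```

Run:
```python
from h import *
s=arm.read_state();print(s["force"],s["wrist_torque"],s["width"],s["grasp_force"],s["tool_pos"])
n="wrist";c=calibration(n);im=get_image(n)
a=cv2.resize(im[180:345,200:370],(618,600),interpolation=cv2.INTER_CUBIC);cv2.imwrite("pics/w3.png",np.hstack([cv2.resize(cv2.imread("pics/w2.png")[180:345,200:360],(390,400)),cv2.resize(im[180:345,200:360],(390,400))]))
```

```text
[-0.041  0.594 -0.552] [-0.026  0.244 -0.013] 0.003660566041756059 0.0 [ 531.065 -172.905   66.778]
```

View pics/w3.png

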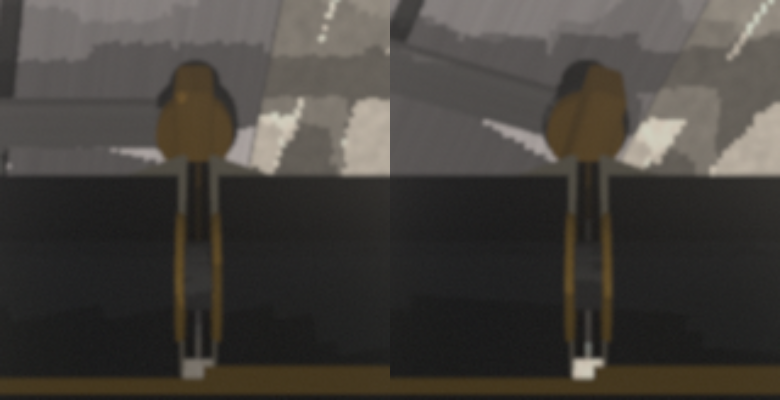

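The arm appears rotated against the tool, so the nut did not turn and the fingers hold nothing. Checking the fingertip height from the scene camera.

Run:
```python
from h import *
s=arm.read_state();c=calibration("scene");im=get_image("scene")
p=s["tool_pos"];print([ (z,proj(c,[p[0],p[1],z])) for z in (0,66.8,85,92,130)])
a=im[120:240,180:320];b=cv2.resize(a,(700,600),interpolation=cv2.INTER_CUBIC)
for z in (66.8,92,130):
    q=(proj(c,[p[0],p[1],z])-[180,120])*5;cv2.circle(b,tuple(int(v) for v in q),3,(255,0,255),1)
cv2.imwrite("pics/s2.png",cv2.convertScaleAbs(b,alpha=1.3))
print(spotter.place_of("scene","nut_grip")[:2])
```

```text
[(0, array([244.23 , 204.311])), (66.8, array([243.099, 185.267])), (85, array([242.78 , 179.889])), (92, array([242.655, 177.798])), (130, array([241.968, 166.221]))]
[{'xy': [240.8, 181.8], 'p': 0.84}, {'xy': [220.8, 280.0], 'p': 0.5}]
```

View pics/s2.png

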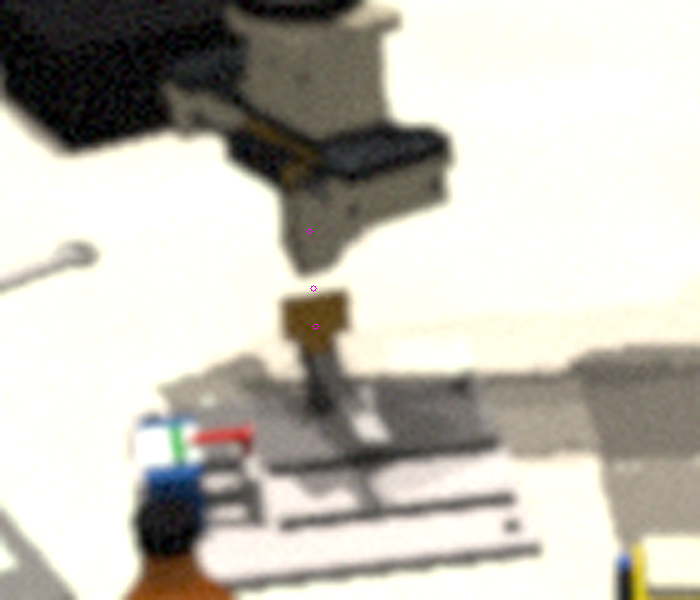

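The scene view shows the closed fingertips at crop (308,272), about 10 mm above the wing nut's top (315,293). The real tips are therefore ~36 mm higher than the reported TCP. I'll open, realign and go lower.

send_rows(steps=[[[0,0,0,0,0.15],[0,0,0,0,0.3],[0,0,0,0,0.3],[0,0,0,0,0.3],[0,0,0,0,0.3],[0,0,0,0,0.3]]])

```text
time: 6.45
tool_pos: [531.1, -172.9, 66.8]
orientation: [-3.124, 0.332, -0.0]
force: [-0.2, -0.5, -0.8]
width: 0.48
grasp_force: 0.0
```

send_rows(steps=[[[0,0,0,0.01,0],[0,0,0,0.018,0],[0,0,0,0.026,0],[0,0,0,0.032,0],[0,0,0,0.032,0]]])

```text
time: 6.95
tool_pos: [530.3, -172.5, 33.5]
orientation: [-3.123, 0.334, 0.003]
force: [0.6, -0.7, 0.0]
width: 0.911
grasp_force: 0.0
```

send_rows(steps=[[[1,0,0,0,0],[1,0,0,0,0],[1,0,0,0,0],[1,0,0,0,0],[1,0,0,0,0],[1,0,0,0,0],[1,0,0,0,0],[1,0,0,0,0]]])

```text
time: 7.75
tool_pos: [531.1, -172.9, 34.8]
orientation: [-3.124, 0.334, -0.0]
force: [0.1, -0.2, 0.2]
width: 0.318
grasp_force: 0.0
```

send_rows(steps=[[[1,0,0,0,0],[1,0,0,0,0],[1,0,0,0,0],[1,0,0,0,0]]])

```text
time: 8.15
tool_pos: [531.3, -171.8, 34.8]
orientation: [-3.122, 0.334, -0.0]
force: [1.5, 5.7, 0.1]
width: 0.102
grasp_force: 30.0
```

Gripped (width 0.10, 30 N). Turning anticlockwise by 1.42 rad.

send_rows(steps=[[[1,0,-0.001,0,-0.1],[1,0,-0.001,0,-0.2],[1,0,-0.001,0,-0.3],[1,0,-0.001,0,-0.4],[1,0,-0.001,0,-0.5],[1,0,-0.001,0,-0.6],[1,0,-0.001,0,-0.7],[1,0,-0.001,0,-0.7]]])

```text
time: 8.95
tool_pos: [531.4, -172.5, 34.8]
orientation: [3.048, 0.758, 0.0]
force: [0.2, -1.4, -0.9]
width: 0.103
grasp_force: 30.0
```

Run:
```python
from h import *
rel([531,-173,34.8],-0.374)
s=arm.read_state();print(s["force"],s["wrist_torque"],s["width"],s["grasp_force"])
```

```text
pos [ 531.395 -172.491   34.773] tool y yaw -1.083 j6 0.63 t 8.95
shift [-0.001  0.    -0.   ] roll -0.709 alt 2.433 tilt [ 0.    -0.001 -1.   ]
[ 0.194 -1.422 -0.945] [-0.412 -0.001  0.02 ] 0.1029754705821517 29.99354749917984
```

send_rows(steps=[[[1,0,0,0,-0.1],[1,0,0,0,-0.2],[1,0,0,0,-0.3],[1,0,0,0,-0.4],[1,0,0,0,-0.5],[1,0,0,0,-0.6],[1,0,0,0,-0.7],[1,0,0,0,-0.71]]])

```text
time: 9.75
tool_pos: [531.9, -172.9, 34.8]
orientation: [2.595, 1.767, 0.001]
force: [3.1, -4.5, -3.4]
width: 0.104
grasp_force: 30.0
```

send_rows(steps=[[[0,0,0,0,0],[0,0,0,0,0],[0,0,0,0,0],[0,0,0,0,0],[0,0,0,0,0],[0,0,0,-0.03,0],[0,0,0,-0.08,0],[0,0,0,-0.13,0]]])

```text
time: 10.55
tool_pos: [530.5, -171.5, 165.7]
orientation: [-2.594, -1.768, 0.002]
force: [0.6, -0.7, 0.3]
width: 0.749
grasp_force: 0.0
```

Run:
```python
from h import *
s=arm.read_state();print(s["force"],s["width"])
# clamp check from scene + top: sees arm; compute where arm tip would be for joint 1.57
c=calibration("top");im=get_image("top");print([ (r["p"],r["xy"]) for r in spotter.recognise("top","clamp")[:2]],spotter.recognise("top","holder")[:4])
q=np.array([581.7,-91.5,-.374]);n=np.array([531.3,-172.5])
for j in (0.16,1.2,1.57): print(j,proj(c,[*(n+115*np.array([np.cos(q[2]+np.pi/2+j),np.sin(q[2]+np.pi/2+j)])),58]))
print(proj(c,[*n,58]))
pts=[np.array(r["xy"]) for r in spotter.place_of("top","holder") ];pn=[np.array(r["xy"]) for r in spotter.place_of("top","holder_nose")]
print([at(c,p,0)[:2] for p in pts],[at(c,p,17)[:2] for p in pn])
rel([540,270,200],-1.91)
```

```text
[ 0.641 -0.712  0.267] 0.7492149802722332
[] [{'extent': [167.1, 203.0, 22.6, 22.9], 'p': 0.64}, {'extent': [211.5, 217.8, 39.9, 35.5], 'p': 0.63}]
0.16 [313.894 213.481]
1.2 [328.305 256.226]
1.57 [342.689 264.946]
[358.379 222.409]
[array([340.032, 385.969]), array([500.996, 153.993]), array([564.214, 293.834])] [array([344.5  , 350.215]), array([588.744, 288.087]), array([471.673, 104.652]), array([ 787.379, -148.407])]
pos [ 530.84  -171.702  164.388] tool y yaw -0.374 j6 -0.08 t 10.8
shift [ 0.414 -0.153 -0.035] roll 1.536 alt -1.606 tilt [-0.  0. -1.]
```

Clamp turned and released. Going over to the holder.

send_rows(steps=[[[0,0.414,-0.153,-0.055,1.536],[0,0.414,-0.153,-0.055,1.536],[0,0.414,-0.153,-0.055,1.536],[0,0.414,-0.153,-0.055,1.536],[0,0.414,-0.153,-0.055,1.536],[0,0.414,-0.153,-0.055,1.536],[0,0.414,-0.153,-0.055,1.536],[0,0.414,-0.153,-0.055,1.536]]])

```text
time: 11.6
tool_pos: [538.0, 193.6, 208.2]
orientation: [3.138, 0.141, -0.006]
force: [1.4, 0.3, -0.6]
width: 0.997
grasp_force: 0.0
```

Run:
```python
from h import *
rel([540,275,220],-1.91)
```

```text
pos [537.965 193.64  208.236] tool y yaw -1.481 j6 1.69 t 11.6
shift [ 0.009 -0.081 -0.012] roll 0.429 alt -2.712 tilt [-0.004 -0.001 -1.   ]
```

send_rows(steps=[[[0,0.009,-0.081,-0.012,0.429],[0,0.009,-0.081,-0.012,0.429],[0,0.009,-0.081,-0.012,0.429],[0,0.009,-0.081,-0.012,0.429]]])

```text
time: 12.0
tool_pos: [539.3, 274.3, 219.7]
orientation: [3.096, -0.519, -0.006]
force: [0.2, -0.1, -0.4]
width: 1.002
grasp_force: 0.0
```

Run:
```python
from h import *
n="wrist";c=calibration(n);im=get_image(n)
for l,z in [("holder",0),("holder_nose",17)]:
    for r in spotter.place_of(n,l)[:3]: print(l,round(r["p"],2),np.array(r["xy"]),at(c,r["xy"],z)[:2])
u,v=[int(x) for x in proj(c,[570,290,34])];print(u,v)
x0,y0=max(u-60,0),max(v-60,0)
cv2.imwrite("pics/w4.png",cv2.resize(im[y0:y0+120,x0:x0+130],(650,600),interpolation=cv2.INTER_CUBIC));print(x0,y0)
import json;json.dump({k:np.array(c[k]).tolist() for k in c},open("c4.json","w"))
rel([540,275,220],-1.91)
```

```text
holder 0.92 [251.5 321.7] [340.733 391.419]
holder 0.9 [372.7 174. ] [507.147 150.527]
holder_nose 0.97 [279.3 318.6] [342.93  343.778]
holder_nose 0.76 [258.6 149.5] [590.457 286.207]
holder_nose 0.73 [411.7 187.6] [476.445 109.697]
260 167
200 107
pos [539.991 272.67  220.902] tool y yaw -1.901 j6 2.24 t 12.15
shift [-0.001 -0.002  0.001] roll 0.009 alt -3.133 tilt [-0.002 -0.001 -1.   ]
```

View pics/w4.png

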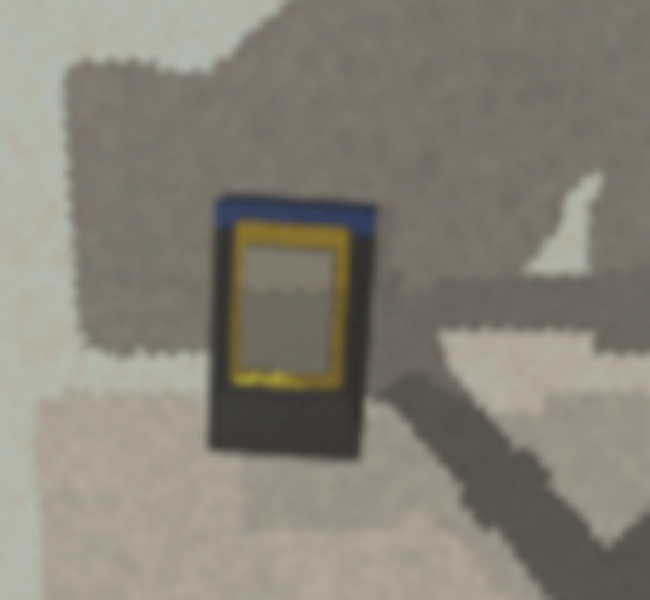

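The crop shows the holder with its blue nose up (front corners (216,197) and (378,205), rear corners (208,449) and (360,458)). Fitting its pose from these corners.

Run:
```python
from h import *
import json
from scipy.optimize import least_squares
c=json.load(open("c4.json"))
uv=np.array([(216,197),(378,205),(208,449),(360,458)])/5+[200,107]
w=[at(c,u,34)[:2] for u in uv];print(w,np.linalg.norm(w[0]-w[1]),np.linalg.norm(w[0]-w[2]))
X=np.array([(32,20,34),(32,-20,34),(-32,20,34),(-32,-20,34)])
def W(q,x): a=q[2];return [q[0]+np.cos(a)*x[0]-np.sin(a)*x[1],q[1]+np.sin(a)*x[0]+np.cos(a)*x[1],x[2]]
f=lambda q:np.concatenate([proj(c,W(q,x))-u for x,u in zip(X,uv)])
r=least_squares(f,[564,294,-.34]);print(r.x,f(r.x))
# touch-table spot: 80 mm behind holder along its -x
a=r.x[2];print("touch spot",r.x[:2]-85*np.array([np.cos(a),np.sin(a)]))
rel([r.x[0]-85*np.cos(a),r.x[1]-85*np.sin(a),-28],a+np.pi/2)
rel([r.x[0],r.x[1],30],a+np.pi/2)
```

```text
[array([600.997, 301.339]), array([586.125, 264.225]), array([542.185, 326.15 ]), array([527.094, 289.862])] 39.98364688292462 63.8311381910358
[564.096 295.383  -0.4  ] [-0.119 -0.276 -0.129  0.334 -0.136 -0.126  0.398  0.071]
touch spot [485.792 328.451]
pos [539.991 272.67  220.902] tool y yaw -1.901 j6 2.24 t 12.15
shift [-0.069 -0.036  0.249] roll 0.069 alt -3.073 tilt [-0.002 -0.001 -1.   ]
pos [539.991 272.67  220.902] tool y yaw -1.901 j6 2.24 t 12.15
shift [ 0.016 -0.03   0.191] roll 0.069 alt -3.073 tilt [-0.002 -0.001 -1.   ]
```

The holder is 40 x 64 mm, which confirms it. Before gripping, I'll touch the bare table behind it to calibrate true fingertip height.

send_rows(steps=[[[0.3,-0.069,-0.036,0.05,0.069],[0.3,-0.069,-0.036,0.1,0.069],[0.3,-0.069,-0.036,0.15,0.069],[0.3,-0.069,-0.036,0.2,0.069],[0.3,-0.069,-0.036,0.236,0.069],[0.3,-0.069,-0.036,0.242,0.069],[0.3,-0.069,-0.036,0.242,0.069],[0.3,-0.069,-0.036,0.242,0.069]]])

```text
time: 12.95
tool_pos: [487.6, 329.6, -19.3]
orientation: [-3.078, 0.627, -0.0]
force: [0.3, 0.4, -0.1]
width: 0.699
grasp_force: 0.0
```

send_rows(steps=[[[0.3,0,0,0.002,0],[0.3,0,0,0.004,0],[0.3,0,0,0.006,0],[0.3,0,0,0.008,0],[0.3,0,0,0.008,0]]])

```text
time: 13.45
tool_pos: [486.8, 330.1, -27.8]
orientation: [-3.078, 0.627, 0.0]
force: [0.0, -0.2, -0.2]
width: 0.704
grasp_force: 0.0
```

send_rows(steps=[[[0.3,0,0,0.001,0],[0.3,0,0,0.002,0],[0.3,0,0,0.003,0],[0.3,0,0,0.003,0]]])

```text
time: 13.85
tool_pos: [486.8, 330.0, -31.0]
orientation: [3.078, -0.627, -0.0]
force: [-0.6, -0.1, 0.2]
width: 0.7
grasp_force: 0.0
```

send_rows(steps=[[[0.3,0,0,0.001,0],[0.3,0,0,0.002,0],[0.3,0,0,0.002,0]]])

```text
time: 14.15
tool_pos: [486.8, 330.1, -33.0]
orientation: [3.078, -0.627, -0.0]
force: [0.1, 0.2, 0.6]
width: 0.701
grasp_force: 0.0
```

send_rows(steps=[[[0.3,0,0,0.001,0],[0.3,0,0,0.002,0],[0.3,0,0,0.002,0]]])

```text
time: 14.45
tool_pos: [486.8, 330.1, -35.0]
orientation: [3.078, -0.627, -0.0]
force: [0.2, 0.5, -0.5]
width: 0.702
grasp_force: 0.0
```

send_rows(steps=[[[0.3,0,0,0.001,0],[0.3,0,0,0.002,0],[0.3,0,0,0.002,0]]])

```text
time: 14.75
tool_pos: [486.8, 330.1, -37.0]
orientation: [3.078, -0.627, -0.0]
force: [-0.3, -0.1, 0.9]
width: 0.701
grasp_force: 0.0
```

send_rows(steps=[[[0.3,0,0,0.001,0],[0.3,0,0,0.002,0],[0.3,0,0,0.002,0]]])

```text
time: 15.05
tool_pos: [486.9, 330.1, -38.8]
orientation: [-3.078, 0.627, -0.0]
force: [0.5, -0.1, -0.2]
width: 0.701
grasp_force: 0.0
```

send_rows(steps=[[[0.3,0,0,0.001,0],[0.3,0,0,0.002,0],[0.3,0,0,0.002,0]]])

```text
time: 15.35
tool_pos: [487.0, 330.1, -39.0]
orientation: [-3.078, 0.627, -0.001]
force: [-5.3, -2.0, 14.3]
width: 0.699
grasp_force: 7.5
```

send_rows(steps=[[[0.3,0,0,0.001,0],[0.3,0,0,0.001,0]]])

```text
time: 15.55
tool_pos: [487.1, 330.2, -39.0]
orientation: [-3.078, 0.627, -0.002]
force: [-5.8, -2.9, 22.5]
width: 0.699
grasp_force: 11.2
```

The table contact came at reported z = -39, so the true tip is 39 mm above the reported one. The wing nut (92 mm high, 95 mm from the rail axis) would meet the gripper body in the jig, so I'll grip with the tips 18 mm above the holder's underside (reported -21).

send_rows(steps=[[[0,0,0,-0.01,0],[0,0,0,-0.021,0],[0,0,0,-0.021,0],[0,0,0,-0.021,0]]])

```text
time: 15.95
tool_pos: [487.1, 330.2, -20.7]
orientation: [-3.078, 0.627, -0.001]
force: [-0.2, 0.1, 0.1]
width: 0.979
grasp_force: 0.0
```

Run:
```python
from h import *
rel([564.1,295.4,-21],-0.4+np.pi/2)
```

```text
pos [487.095 330.192 -20.691] tool y yaw -1.973 j6 2.44 t 15.95
shift [0.084 0.002 0.   ] roll -0.002 alt 3.14 tilt [ 0.001  0.    -1.   ]
```

send_rows(steps=[[[0,0.03,0.002,0,-0.002],[0,0.06,0.002,0,-0.002],[0,0.084,0.002,0,-0.002],[0.3,0.084,0.002,0,-0.002],[0.5,0.084,0.002,0,-0.002],[1,0.084,0.002,0,-0.002],[1,0.084,0.002,0,-0.002],[1,0.084,0.002,0,-0.002]]])

```text
time: 16.75
tool_pos: [562.7, 295.9, -20.8]
orientation: [3.079, -0.623, -0.0]
force: [-1.1, 0.7, -0.3]
width: 0.614
grasp_force: 0.0
```

send_rows(steps=[[[1,0,0,0,0],[1,0,0,0,0],[1,0,0,0,0],[1,0,0,0,0]]])

```text
time: 17.15
tool_pos: [563.4, 295.7, -20.6]
orientation: [-3.078, 0.624, -0.0]
force: [-0.4, 0.9, 1.6]
width: 0.433
grasp_force: 30.0
```

Run:
```python
from h import *
s=arm.read_state();print(s["force"],s["width"],s["grasp_force"])
rel([564.1,295.4,60],-0.374+np.pi/2)
```

```text
[-0.421  0.943  1.649] 0.4332961509783585 30.000243186950684
pos [563.367 295.72  -20.647] tool y yaw -1.971 j6 2.33 t 17.15
shift [ 0.001 -0.    -0.081] roll -0.026 alt 3.116 tilt [ 0.     0.001 -1.   ]
```

Gripped at 39.9 mm. Lifting and carrying to the jig.

send_rows(steps=[[[1,0,0,-0.02,0],[1,0,0,-0.06,0],[1,0,0,-0.1,0],[1,0,0,-0.115,0],[1,0,0,-0.115,0]]])

```text
time: 17.65
tool_pos: [564.9, 295.8, 96.9]
orientation: [-3.076, 0.624, -0.007]
force: [-0.3, -0.1, -3.1]
width: 0.431
grasp_force: 30.0
```

Run:
```python
from h import *
s=arm.read_state();print(s["force"],s["width"],s["grasp_force"])
rel([535.2,-73.2,94],-0.374+np.pi/2)
```

```text
[-0.275 -0.083 -3.084] 0.4313287357052931 29.99965399503708
pos [564.901 295.799  96.864] tool y yaw -1.971 j6 2.33 t 17.65
shift [0.116 0.351 0.002] roll -0.026 alt 3.116 tilt [ 0.005  0.002 -1.   ]
```

send_rows(steps=[[[1,0.012,0.035,0,-0.004],[1,0.026,0.079,0,-0.01],[1,0.041,0.123,0,-0.026],[1,0.056,0.17,0,-0.026],[1,0.071,0.216,0,-0.026],[1,0.087,0.262,0,-0.026],[1,0.101,0.306,0,-0.026],[1,0.11,0.335,0,-0.026]]])

```text
time: 18.45
tool_pos: [532.5, -58.8, 92.2]
orientation: [3.086, -0.587, -0.006]
force: [0.2, 0.3, -2.4]
width: 0.432
grasp_force: 30.0
```

send_rows(steps=[[[1,0.006,0.016,0,0],[1,0.006,0.016,0,0],[1,0.006,0.016,0,0]]])

```text
time: 18.75
tool_pos: [533.0, -72.8, 92.7]
orientation: [-3.086, 0.585, 0.005]
force: [0.4, 0.5, -2.3]
width: 0.433
grasp_force: 30.0
```

```bash
cat > jig.py <<'E'
from h import *
s=arm.read_state();q=np.array([581.7,-91.5,-.374]);d=s["tool_pos"][:2]-q[:2];ca,sa=np.cos(q[2]),np.sin(q[2])
f=s["force"];print("in jig",ca*d[0]+sa*d[1],-sa*d[0]+ca*d[1],s["tool_pos"][2],"F jig",ca*f[0]+sa*f[1],-sa*f[0]+ca*f[1],f[2],s["width"],s["grasp_force"])
rel([535.2,-73.2,-5],-0.374+np.pi/2,s)
E
python3 jig.py
python3 - <<'E'
from h import *
c=calibration("wrist");im=get_image("wrist");cv2.imwrite("pics/w5.png",im)
for l,z in [("stop_face",30),("holder_nose",0),("nut_grip",85)]:
    for r in spotter.place_of("wrist",l)[:2]: print(l,r["p"],np.array(r["xy"]),at(c,r["xy"],z))
s=arm.read_state();zz=s["tool_pos"][2]+39-18+17
for r in spotter.place_of("wrist","holder_nose")[:1]: print("nose",at(c,r["xy"],zz), "expect 32mm ahead of",s["tool_pos"])
E
```

```text
in jig -52.15087350103136 -0.3363902928251683 92.73639477083552 F jig 0.15047393342587653 0.5801220995992327 -2.2864042011621533 0.4327708988403831 29.999568164348602
pos [533.031 -72.76   92.736] tool y yaw -1.946 j6 1.67 t 18.75
shift [ 0.002 -0.     0.098] roll -0.001 alt 3.141 tilt [-0.003  0.001 -1.   ]
stop_face 0.59 [279.3 116.5] [ 609.167 -101.541   30.   ]
holder_nose 0.88 [279.7 208.6] [529.158 -70.181   0.   ]
holder_nose 0.41 [ 9.1 50.3] [745.427  94.227   0.   ]
nut_grip 0.97 [419.2 189.2] [ 528.355 -172.936   85.   ]
nose [562.416 -83.718 131.766] expect 32mm ahead of [533.846 -71.88   93.766]
```

The holder hangs over the rail gap, centred within 0.5 mm. Lowering to just above the bed.

send_rows(steps=[[[1,0,0,0.02,0],[1,0,0,0.05,0],[1,0,0,0.075,0],[1,0,0,0.09,0],[1,0,0,0.096,0],[1,0,0,0.099,0],[1,0,0,0.099,0],[1,0,0,0.099,0]]])

```text
time: 19.8
tool_pos: [534.8, -73.1, -4.0]
orientation: [3.087, -0.584, 0.003]
force: [0.0, -0.1, -2.6]
width: 0.433
grasp_force: 30.0
```

```bash
python3 jig.py
```

```text
in jig -50.38411042129636 -0.05159219153424388 -3.950576086296391 F jig 0.04656233478086179 -0.0699175869142107 -2.6229035969799406 0.43282336698473417 29.999521672725677
pos [534.78  -73.141  -3.951] tool y yaw -1.945 j6 1.67 t 19.8
shift [ 0.    -0.     0.001] roll 0.0 alt -3.141 tilt [ 0.002 -0.    -1.   ]
```

send_rows(steps=[[[1,0,0,0.002,0],[1,0,0,0.004,0],[1,0,0,0.0045,0],[1,0,0,0.0045,0]]])

```text
time: 20.2
tool_pos: [534.4, -73.2, -8.7]
orientation: [3.087, -0.584, 0.002]
force: [-1.0, 0.3, 3.9]
width: 0.433
grasp_force: 30.0
```

```bash
python3 jig.py
```

```text
in jig -50.722091906949025 -0.23212351467305936 -8.698634391184914 F jig -1.001195817511288 -0.07794794080520895 3.87367285984282 0.43296148091126774 30.000665187835693
pos [534.399 -73.185  -8.699] tool y yaw -1.945 j6 1.67 t 20.2
shift [ 0.001 -0.    -0.004] roll 0.0 alt -3.142 tilt [ 0.001 -0.    -1.   ]
```

On the bed. Sliding forward to just short of the stop.

send_rows(steps=[[[1,0.006,0,-0.0005,0],[1,0.014,0,-0.0005,0],[1,0.022,0,-0.0005,0],[1,0.03,0,-0.0005,0],[1,0.038,0,-0.0005,0],[1,0.044,0,-0.0005,0],[1,0.044,0,-0.0005,0],[1,0.044,0,-0.0005,0]]])

```text
time: 21.0
tool_pos: [576.5, -89.8, -8.7]
orientation: [3.086, -0.584, 0.005]
force: [2.4, -1.1, 0.7]
width: 0.435
grasp_force: 30.0
```

```bash
python3 jig.py
```

```text
in jig -5.51699548194088 -0.2889995676367587 -8.67756106670274 F jig 2.657241230824292 -0.17891768776998773 0.7180141282301314 0.4353473781777711 30.00022441148758
pos [576.459 -89.753  -8.678] tool y yaw -1.945 j6 1.66 t 21.0
shift [-0.044 -0.    -0.004] roll -0.0 alt 3.142 tilt [ 0.003 -0.001 -1.   ]
```

send_rows(steps=[[[1,0.002,0,0,0],[1,0.004,0,0,0],[1,0.006,0,0,0],[1,0.008,0,0,0],[1,0.008,0,0,0],[1,0.008,0,0,0]]])

```text
time: 21.6
tool_pos: [580.1, -91.1, -8.7]
orientation: [-3.086, 0.584, 0.007]
force: [-8.4, 1.9, 9.4]
width: 0.43
grasp_force: 30.0
```

```bash
python3 jig.py
```

```text
in jig -1.5889131912188144 -0.21147048802198215 -8.707865626257048 F jig -8.462538259331504 -1.3075109730131718 9.40265326665462 0.42968887731522554 30.002097487449646
pos [580.144 -91.116  -8.708] tool y yaw -1.945 j6 1.66 t 21.6
shift [-0.048 -0.    -0.003] roll 0.0 alt -3.141 tilt [-0.005  0.002 -1.   ]
```

send_rows(steps=[[[1,0.001,0,-0.0008,0],[1,0.002,0,-0.0008,0],[1,0.003,0,-0.0008,0],[1,0.003,0,-0.0008,0],[1,0.003,0,-0.0008,0]]])

```text
time: 22.1
tool_pos: [582.1, -91.8, -8.7]
orientation: [-3.086, 0.583, 0.011]
force: [-8.3, 3.5, 5.1]
width: 0.434
grasp_force: 30.0
```

```bash
python3 jig.py
python3 - <<'E'
from h import *
c=calibration("wrist");im=get_image("wrist");cv2.imwrite("pics/w6.png",im)
b,g,r=[im[...,i].astype(int) for i in range(3)]
q=[581.7,-91.5,-.374]
def J(x,y,z):return [q[0]+np.cos(q[2])*x-np.sin(q[2])*y,q[1]+np.sin(q[2])*x+np.cos(q[2])*y,z]
h=proj(c,J(78,0,56));print("housing",h)
for nm,m in [("red",(r>1.8*g)&(r>1.8*b)&(r>60)),("green",(g>1.4*r)&(g>1.4*b)&(g>40))]:
    ys,xs=np.nonzero(m&(np.hypot(*(np.indices(m.shape)[::-1]-h[:,None,None]))<120))
    if len(xs):
        P=np.array([at(c,(x,y),57) for x,y in zip(xs,ys)])[:,:2]-q[:2]
        X=P@[np.cos(q[2]),np.sin(q[2])];print(nm,len(xs),xs.min(),xs.max(),ys.min(),ys.max(),"jig x",np.percentile(X,[0,2,98,100]))
print([(r["p"],at(c,r["xy"],29)[:2]) for r in spotter.place_of("wrist","holder_nose")[:1]],[(r["p"],at(c,r["xy"],30)[:2]) for r in spotter.place_of("wrist","stop_face")[:1]])
E
```

```text
in jig 0.48451584044084095 -0.1812665837618485 -8.677842709571872 F jig -9.049901871843536 0.23973438384476742 5.100538869586343 0.4343226201182373 30.001483261585236
pos [582.085 -91.846  -8.678] tool y yaw -1.945 j6 1.66 t 22.1
shift [-0.05  -0.    -0.003] roll 0.0 alt -3.141 tilt [-0.007  0.002 -1.   ]
housing [280.374 118.042]
red 1454 266 287 141 218 jig x [35.    35.473 67.978 68.796]
green 1358 234 318 121 136 jig x [70.826 70.827 76.819 76.82 ]
[(0.6, array([ 611.15 , -103.853]))] [(0.69, array([ 612.013, -102.104]))]
```

The pointer tip is at about 2 mm travel, just short of the green zone. Pressing on.

send_rows(steps=[[[1,0.0015,0,-0.0003,0],[1,0.003,0,-0.0003,0],[1,0.0045,0,-0.0003,0],[1,0.006,0,-0.0003,0],[1,0.007,0,-0.0003,0],[1,0.007,0,-0.0003,0],[1,0.007,0,-0.0003,0]]])

```text
time: 22.95
tool_pos: [586.6, -93.7, -8.7]
orientation: [-3.085, 0.583, 0.017]
force: [-14.1, 4.1, 10.0]
width: 0.435
grasp_force: 30.0
```

```bash
cat > ptr.py <<'E'
from h import *
c=calibration("wrist");im=get_image("wrist");cv2.imwrite("pics/w7.png",im)
b,g,r=[im[...,i].astype(int) for i in range(3)]
q=[581.7,-91.5,-.374]
def J(x,y,z):return [q[0]+np.cos(q[2])*x-np.sin(q[2])*y,q[1]+np.sin(q[2])*x+np.cos(q[2])*y,z]
h=proj(c,J(78,0,56))
for nm,m in [("red",(r>1.8*g)&(r>1.8*b)&(r>60)),("green",(g>1.4*r)&(g>1.4*b)&(g>40))]:
    ys,xs=np.nonzero(m&(np.hypot(*(np.indices(m.shape)[::-1]-h[:,None,None]))<120))
    P=np.array([at(c,(x,y),57) for x,y in zip(xs,ys)])[:,:2]-q[:2]
    X=P@[np.cos(q[2]),np.sin(q[2])];print(nm,len(xs),xs.min(),xs.max(),ys.min(),ys.max(),"jig x",np.percentile(X,[0,2,98,100]))
E
python3 jig.py; python3 ptr.py
```

```text
in jig 5.384834957392301 -0.2197297726886469 -8.65244307021111 F jig -14.650577439153366 -1.3042080662200255 10.000065352624079 0.4346103312383923 30.002430975437164
pos [586.632 -93.672  -8.652] tool y yaw -1.944 j6 1.66 t 22.95
shift [-0.055 -0.    -0.003] roll 0.0 alt -3.141 tilt [-0.011  0.004 -1.   ]
red 1465 266 287 142 219 jig x [39.746 40.219 73.17  73.579]
green 1121 234 318 134 149 jig x [70.701 70.702 76.822 76.822]
```

The tip is at 73.5 and the zone runs 70.7–76.8, so it is centred. Holding for over 2 s.

send_rows(steps=[[[1,0,0,0,0],[1,0,0,0,0],[1,0,0,0,0],[1,0,0,0,0],[1,0,0,0,0],[1,0,0,0,0],[1,0,0,0,0],[1,0,0,0,0]]])

```text
time: 23.8
tool_pos: [586.6, -93.6, -8.6]
orientation: [-3.085, 0.583, 0.017]
force: [-14.1, 4.8, 9.3]
width: 0.43
grasp_force: 30.0
```

send_rows(steps=[[[1,0,0,0,0],[1,0,0,0,0],[1,0,0,0,0],[1,0,0,0,0],[1,0,0,0,0],[1,0,0,0,0],[1,0,0,0,0],[1,0,0,0,0]]])

```text
time: 24.6
tool_pos: [586.6, -93.7, -8.7]
orientation: [-3.085, 0.583, 0.017]
force: [-13.1, 4.9, 7.6]
width: 0.43
grasp_force: 30.0
```

send_rows(steps=[[[1,0,0,0,0],[1,0,0,0,0],[1,0,0,0,0],[1,0,0,0,0],[1,0,0,0,0],[1,0,0,0,0],[1,0,0,0,0],[1,0,0,0,0]]])

```text
time: 25.4
tool_pos: [586.6, -93.6, -8.7]
orientation: [-3.085, 0.583, 0.017]
force: [-13.4, 4.7, 8.8]
width: 0.432
grasp_force: 30.0
```

```bash
python3 jig.py; python3 ptr.py
```

```text
in jig 5.365649099836155 -0.19955086575128167 -8.66117548945794 F jig -14.198297888919404 -0.5587263425862332 8.764342893220382 0.43217171538486093 30.00238537788391
pos [586.622 -93.646  -8.661] tool y yaw -1.944 j6 1.66 t 25.4
shift [-0.055 -0.    -0.003] roll 0.0 alt -3.141 tilt [-0.011  0.004 -1.   ]
red 1466 266 287 142 219 jig x [39.744 40.218 73.169 73.578]
green 1118 234 318 134 149 jig x [70.7   70.701 76.821 76.821]
```

View pics/w7.png

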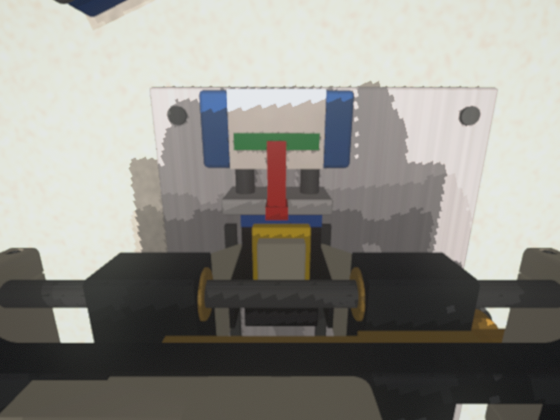

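The pointer tip (277,142) sits in the middle of the green band (rows 134–149). The blue nose (280,220) is square on the plate, the wing nut (485,320) is clear of the body, and no arm lies across the rails.

```bash
python3 -c "
from station import order
print(order.hand_in())"
```

```text
the job is handed in; nothing more can be done
None
```

I handed the job in with the clamp swung clear and the arm still pressing the holder squarely against the stop; the pointer stayed mid-green for over 2 s. The clamp's final angle (about 1.57) is taken from the gripper's turn, not seen in a picture.

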